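# Lock the brass ring of the spice mill

## Task

Lock the adjuster of the spice mill that has the brass ring: push its red bolt fully home so that it holds the barrel still, then turn the knurled brass lock ring clockwise (seen from above) as far as its stop, where the red mark on the ring meets the white mark on the barrel. The barrel must keep its setting (unheld, it would turn along with the ring); let go at the end, and leave the other mill, with the black ring, unlocked.

Things in the scene. Friction and masses are not known exactly. Their poses are not given: they have to be found in the camera images.
- brass_mill: the spice mill to lock: fixed metal case, x -140 to +75, y -65 to +65 mm, flat deck 130 mm above the counter. Origin: at counter height on the vertical axis of barrel and ring; +x points from bolt to barrel, z up. The other mill is alike but has a black ring. Both stand before the robot, bolt end nearer (+x within 30 degrees of the robot's); either may be the left one.
- brass_grip (a point): point on the axis of the brass ring, 176 mm above the counter, a good height to grip it. The ring is a knurled cylinder 54 mm in diameter, 158 to 190 mm above the counter; the barrel (44 mm) passes through it up to 196 mm. Below it, up to 146 mm, two lugs of the barrel reach 46 mm from the axis, with a notch between them towards the bolt.
- brass_bolt (a joint): travel of this mill's slide bolt, m: 0 out, 0.025 home (end stop); moves along the mill's +x, about 2 N, stays where left. Its upright red tab is 14 mm long (x), 28 wide (y), 134 to 166 mm above the counter, centred at x = -103 mm + travel, y = 0 of the mill. Home, its tip stands in the barrel's notch with 4 mm play each side.
- brass_barrel (a joint): angle of this mill's barrel in its case, rad, growing clockwise from above; 0 is its setting (notch faces the bolt); starts within 0.04 of 0. It turns more easily (0.03 N m) than the ring turns on it, so unless the bolt holds it, it goes along with the ring; held, it can move by about 0.1 only.
- brass_ring (a joint): angle of the brass lock ring on the barrel, rad, growing clockwise from above: 0 open, 1.1 locked (end stop; its red mark then meets the white mark on the barrel's top). Starts between 0 and 0.2. Takes 0.1 N m to turn, stays where left, does not rise or sink.
- black_ring (a joint): the same angle of the black lock ring of the other mill, which is to stay unlocked (it starts between 0 and 0.2)

How it is judged:
By the outcome, as a careful person would: the job done as asked, in the order asked, and still so for the second after the job is handed in, with the robot touching nothing.
It also fails if it takes over 40 s, if anything falls off the work surface, if the arm or the gripper's body presses on something with over 40 N, if the wrist force passes 120 N, or if a joint passes its speed limit or range.

## Robot

A 6-joint arm with a two-finger parallel gripper is mounted at the origin on the work surface. World frame = base frame: x ahead of the robot, y to its left, z up, the work surface at z = 0. Lengths are in mm, angles in rad, forces in N, time in s.
With the tool pointing down it reaches from about 375 to 900 mm from the base axis. Payload 3.1 kg.
Tool frame: the origin (TCP) lies at the very end of the fingers, on their centre line; the grasp point (between the pads) lies 19 mm behind it; x points along the fingers, y is the direction in which the jaws open and shut, and the axes are right-handed (so a half turn about x gives the same grasp; the last joint's range is limited). The gripper opens to 87 mm and grips with 3 to 60 N. Pads are 19 mm wide; open, the fingers measure 117 mm over their backs; the gripper's body (75 mm by 190 mm) begins 51 mm behind the grasp point.
Start: joints at [1.149, 0.527, 1.433, -0, 1.181, -0.178], TCP at [150.83, 606.504, 222.548] pointing down, gripper open.
Joint ranges: [-3.08, 3.08], [-0.75, 2.2], [0.22, 2.44], [-1.43, 4.57], [0, 2.65], [-2.85, 2.85]. Speed limits (rad/s): [2.79, 2.79, 3.14, 3.14, 3.14, 3.14].

## Interface

Orientations are given as a rotation vector (axis times angle).
In Python, from workcell import sensors, cams, sign_off gives the robot as it stands.
- The arm moves only by the tool apply_moves, never from a script. Its argument "moves" is a list of rows, each a list of 7 numbers: the shift along the tool's x, y, z in mm, then the turn, a rotation vector about the tool's x, y, z in rad, then the opening, from -1 (shut) to 1 (fully open). In form: [[tx, ty, tz, ax, ay, az, grip], ...]. A call has 1 to 12 rows; each row shifts and turns the commanded pose from where the row before left it, along the tool's axes as they then stand; what a row does not reach is not made up. A row lasts 1/8 s, in which the tool goes at most 62.5 mm and 10.7 degrees, less where a joint would pass 70% of its speed; a pose out of reach is approached as far as the arm can. A call with a gripper value outside its range is refused whole. The fingers move at their own pace and stop on an object; "force" is the grip in N (left out, the last holds). Time passes only in rows, so rows that do not move let the fingers close. It gives the time, the measured TCP pose, the force and the opening at its end, in the units of the state.
- sensors.state(): the state, without advancing time (a new reading comes with each control period).
- cams.snapshot(name): name is "scene" or "top" or "wrist"; returns a dict with "pixels" (400x640x3 uint8, blue, green, red), "K" (3x3 intrinsics, pixels), "eye" and "orientation" of the camera in the world; the wrist camera has in their place "T_tool_cam" (4x4, takes a point from camera to tool coordinates, whose origin is the TCP and whose axes are the tool frame's). Camera axes: x right, y down, z forward; pixel columns grow to the right and rows downward; lengths in mm; the calibration is good to about 2 mm. A picture is of the moment at which its call begins: read the wrist's pose just before it. There is no depth.
- sign_off(): hands the job in, once; it reports no verdict.
The state is a dict: "time_s": time; "joints": joint angles; "qd": joint speeds; "tau": joint torques, N m; "tool_pos": TCP position; "tcp_rot": TCP orientation; "contact_force": force on the tool from outside, world axes, zero at the start; "wrist_torque": the same for the moment, N m; "width": opening from 0.0 (shut) to 1.0 (fully open).
Only numpy, scipy, OpenCV 4.12 (cv2) and the standard library are available. Lean on these libraries where they do the work, as an engineer would, in place of code of your own. Each camera call takes 0.05 s, during which the arm holds its last target.

## Working session

There is one attempt and no reset: what is moved stays moved. The work goes in short steps, Python scripts to look and compute and a tool call to move; the robot and the scene stay as the last step left them, time stands still between calls to the robot, and variables do not carry over. Pictures are saved under pics/ and viewed, and the job is handed in when it is done.

Besides the shell and the picture viewer there is one more tool, called after "Emit:" as name(argument=value, ...) on one line, values as JSON. apply_moves: Moves the arm, as the interface text tells. Its arguments: {"type":"object","properties":{"moves":{"type":"array"},"force":{"type":"number"}},"required":["moves"]}

```bash
mkdir -p pics; ls
python3 - <<'E'
from workcell import sensors, cams
import cv2
s=sensors.state(); print(s)
for n in ["scene","top","wrist"]:
    d=cams.snapshot(n); cv2.imwrite(f"pics/{n}0.png",d["pixels"])
    print(n,{k:v for k,v in d.items() if k!="pixels"})
E
```

```text
pics
{'time_s': 0.0, 'joints': array([ 1.14853460e+00,  5.28457134e-01,  1.43391257e+00, -1.52359635e-05,
        1.18140822e+00, -1.78535119e-01]), 'qd': array([ 0.00134378, -0.00114535, -0.00030882, -0.00162136,  0.00119442,
        0.00035862]), 'tau': array([-1.53412653e-03, -4.40032053e+01, -1.76594085e+01,  6.32119621e-02,
        5.83498925e-02, -1.52265252e-04]), 'tool_pos': array([150.51285803, 605.8401147 , 221.57393431]), 'tcp_rot': array([ 0.18970264,  1.56294786, -0.19299504]), 'contact_force': array([-0.54839725, -0.21388561,  1.15154125]), 'wrist_torque': array([0.01230948, 0.00035121, 0.02870595]), 'width': 0.9980656894498671}
scene {'K': array([[417.03525316,   0.        , 312.09776395],
       [  0.        , 417.03525316, 202.30397987],
       [  0.        ,   0.        ,   1.        ]]), 'eye': array([ 898.34003294, -280.32542644,  787.99992485]), 'orientation': array([-2.41538767, -1.00645418,  0.29280515])}
top {'K': array([[413.6884191,   0.       , 319.7984337],
       [  0.       , 413.6884191, 203.4364827],
       [  0.       ,   0.       ,   1.       ]]), 'eye': array([508.00573982, -10.53127452, 880.16326138]), 'orientation': array([-2.11717507,  2.15687703, -0.16273496])}
wrist {'K': array([[304.08128364,   0.        , 314.69487715],
       [  0.        , 304.08128364, 196.31034323],
       [  0.        ,   0.        ,   1.        ]]), 'T_tool_cam': array([[ 1.03158509e-03, -2.45879300e-01,  9.69299905e-01,
        -1.60561510e+02],
       [ 9.99999202e-01,  9.60167479e-04, -8.20694355e-04,
        -1.25355450e+00],
       [-7.28898492e-04,  9.69299978e-01,  2.45880095e-01,
        -6.74280394e+01],
       [ 0.00000000e+00,  0.00000000e+00,  0.00000000e+00,
         1.00000000e+00]])}
```

View pics/scene0.png

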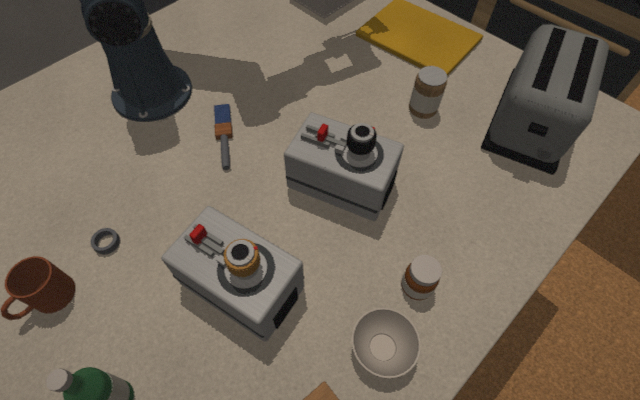

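View pics/top0.png

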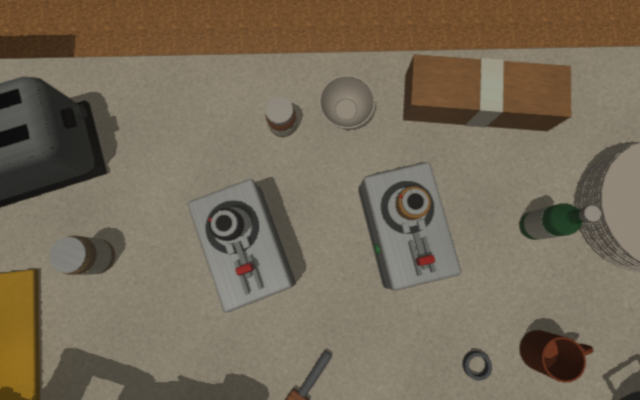

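View pics/wrist0.png

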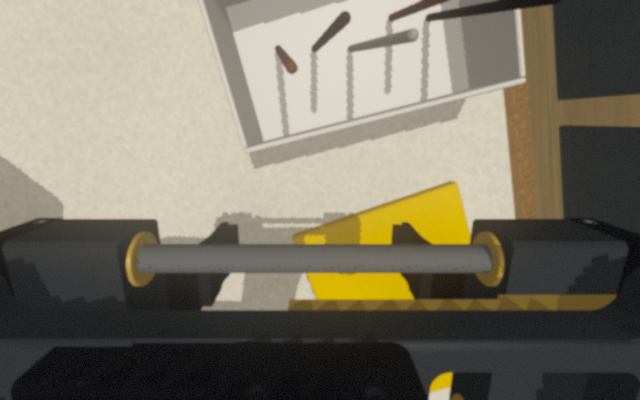

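The top view shows the brass mill on the right: ring near (413,202), red tab (426,260). The black mill is on the left. Next I'll measure in both views.

```bash
cat > h.py <<'E'
import numpy as np, cv2
from scipy.spatial.transform import Rotation as R
from workcell import sensors, cams
def cam(d,st=None):
    if "eye" in d: return np.array(d["eye"]), R.from_rotvec(d["orientation"]).as_matrix()
    Rt=R.from_rotvec(st["tcp_rot"]).as_matrix(); T=np.array(d["T_tool_cam"])
    return Rt@T[:3,3]+np.array(st["tool_pos"]), Rt@T[:3,:3]
def ray(d,p,st=None):
    e,Q=cam(d,st); v=Q@np.linalg.inv(d["K"])@np.array([p[0],p[1],1.]); return e,v/np.linalg.norm(v)
def onz(d,p,z,st=None):
    e,v=ray(d,p,st); return e+v*(z-e[2])/v[2]
def proj(d,P,st=None):
    e,Q=cam(d,st); c=Q.T@(np.array(P)-e); q=d["K"]@c; return q[:2]/q[2]
def tri(rs):
    A=0;b=0
    for e,v in rs:
        M=np.eye(3)-np.outer(v,v);A=A+M;b=b+M@e
    return np.linalg.solve(A,b)
def red(im):
    h=cv2.cvtColor(im,cv2.COLOR_BGR2HSV)
    return ((cv2.inRange(h,(0,170,90),(5,255,255))|cv2.inRange(h,(174,170,90),(180,255,255))))
E
python3 - <<'E'
from h import *
D={n:cams.snapshot(n) for n in["top","scene"]}
for n,(x0,y0) in {"top":(350,150),"scene":(150,200)}.items():
    im=D[n]["pixels"]; c=im[y0:y0+150,x0:x0+160]
    cv2.imwrite(f"pics/{n}z.png",cv2.resize(c,None,fx=4,fy=4,interpolation=cv2.INTER_CUBIC)[:600])
    m=red(im); k,l,s,ce=cv2.connectedComponentsWithStats(m)
    for i in range(1,k):
        if s[i][4]>8: print(n,s[i],ce[i],onz(D[n],ce[i],160 if n=="scene" else 166))
E
```

```text
top [419 256  15   9  92] [425.86956522 259.68478261] [ 520.5528829  -187.18240147  166.        ]
top [237 264  14  10  85] [243.52941176 268.87058824] [510.67839828 124.44815597 166.        ]
scene [318 124  10  11  62] [322.37096774 129.03225806] [512.36333564 125.62541064 160.        ]
scene [190 224  14  14  97] [196.35051546 231.01030928] [ 521.6624507  -189.21408631  160.        ]
```

View pics/topz.png

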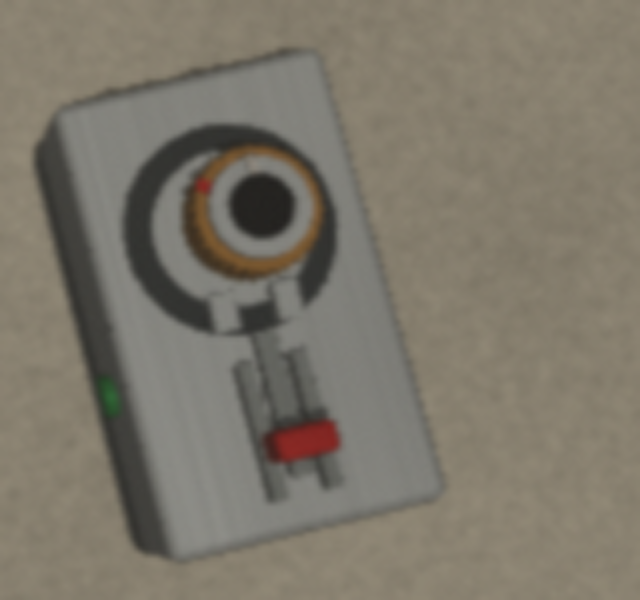

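View pics/scenez.png

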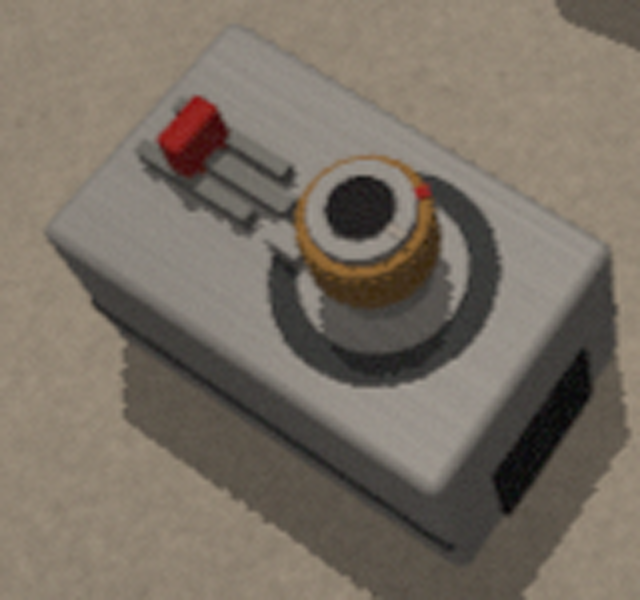

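Top crop: brass ring around (262,206) in the crop, deck corners about (57,105), (322,48), (443,492), (175,560), red tab (305,440). The red ring mark is left and slightly up of the ring's centre.

Run:
```python
from h import *
D={n:cams.snapshot(n) for n in["top","scene"]}
f=lambda p,o:((p[0]+.5)/4-.5+o[0],(p[1]+.5)/4-.5+o[1])
to=(350,150);so=(150,200)
t=lambda p:f(p,to); s=lambda p:f(p,so)
C=[onz(D["top"],t(p),130)[:2] for p in[(57,105),(322,48),(443,492),(175,560)]]
C2=[onz(D["scene"],s(p),130)[:2] for p in[(235,25),(610,245),(435,492),(47,232)]]
for c in (C,C2):
    print(np.round(c,1)); rect=cv2.minAreaRect(np.float32(c)); print(rect)
h1,h2=t((262,206)),s((361,208))
print("hub",onz(D["top"],h1,196),onz(D["scene"],h2,196),tri([ray(D["top"],h1),ray(D["scene"],h2)]))
r1,r2=t((305,437)),s((193,122))
print("tab top",onz(D["top"],r1,166),onz(D["scene"],r2,166))
print("mark",onz(D["top"],t((204,186)),190),onz(D["scene"],s((422,191)),190))
print("recess c",onz(D["top"],t((230,230)),130),onz(D["scene"],s((384,279)),130))
# dark hub hole by contour
for n,(x,y) in {"top":(415,201),"scene":(240,252)}.items():
    g=cv2.cvtColor(D[n]["pixels"],cv2.COLOR_BGR2GRAY); m=(g<50).astype(np.uint8)
    k,l,st,ce=cv2.connectedComponentsWithStats(m); i=l[y,x]; print(n,i,st[i],ce[i],onz(D[n],ce[i],196))
```

```text
[[ 677.2  -90.3]
 [ 701.9 -214.5]
 [ 497.2 -256.2]
 [ 469.6 -135.4]]
((586.8406982421875, -174.74407958984375), (212.41665649414062, 126.64067077636719), 12.27206039428711)
[[ 476.7 -137.7]
 [ 678.   -91. ]
 [ 705.2 -213. ]
 [ 503.2 -258.5]]
((590.6315307617188, -174.75538635253906), (207.27113342285156, 124.9822769165039), 12.676921844482422)
hub [ 617.38764013 -167.45972013  196.        ] [ 620.59126533 -167.99656479  196.        ] [ 618.36518607 -167.79132045  192.10007071]
tab top [ 521.92284611 -187.27136769  166.        ] [ 525.70552882 -187.24770673  166.        ]
mark [ 627.3801847  -144.81232601  190.        ] [ 629.08160065 -145.0240332   190.        ]
recess c [ 617.09712405 -167.3752054   130.        ] [ 621.9525115  -169.55065169  130.        ]
top 19 [408 194  15  15 173] [415.06358382 200.95375723] [ 617.67976273 -167.37281876  196.        ]
scene 196 [232 244  16  16 196] [239.53571429 251.41836735] [ 619.94499523 -168.14668141  196.        ]
```

```bash
cat >> h.py <<'E'
YAW=0.213; AX=np.array([618.7,-167.6]); U=np.array([np.cos(YAW),np.sin(YAW)]); V=np.array([-U[1],U[0]])
def M(x,y=0): return AX+x*U+y*V
def goal(yaw_y):  # tool x down, tool y at world heading yaw_y
    x=np.array([0,0,-1.]); y=np.array([np.cos(yaw_y),np.sin(yaw_y),0]); return np.c_[x,y,np.cross(x,y)]
def rel(st,pos,G):
    Rt=R.from_rotvec(st["tcp_rot"]).as_matrix()
    return Rt.T@(np.array(pos)-st["tool_pos"]), R.from_matrix(Rt.T@G).as_rotvec()
E
python3 - <<'E'
from h import *
s=sensors.state(); Rt=R.from_rotvec(s["tcp_rot"]).as_matrix(); print(Rt.round(4))
print("y heading",np.arctan2(Rt[1,1],Rt[0,1]), "j",s["joints"][[0,5]])
for a in (YAW+np.pi/2,YAW-np.pi/2):
    print(a,rel(s,[450,300,260],goal(a)))
    r=rel(s,[450,300,260],goal(a))[0]
    Q=goal(a); print("after rot: to wp",Q.T@(np.array([450,300,260])-s["tool_pos"]))
print("push start",M(-130),"home centre",M(-94.5))
E
```

```text
[[-2.000e-04  2.414e-01  9.704e-01]
 [-5.000e-04  9.704e-01 -2.414e-01]
 [-1.000e+00 -6.000e-04 -1.000e-04]]
y heading 1.3270247611111987 j [ 1.14852197 -0.17849887]
1.7837963267948966 (array([ -37.62910996, -225.10291969,  364.33893297]), array([-4.56771579e-01, -2.15982303e-04,  5.25385326e-04]))
after rot: to wp [ -37.72119152 -362.70109315  227.71728346]
-1.3577963267948965 (array([ -37.62910996, -225.10291969,  364.33893297]), array([2.68482097e+00, 7.17806686e-04, 2.95085404e-04]))
after rot: to wp [ -37.72119152  362.70109315 -227.71728346]
push start [ 491.63785247 -195.08109652] home centre [ 526.33559276 -187.57664324]
```

Emit:
apply_moves(moves=[[-13, 0, 0, -0.152, 0, 0, -1], [-13, 0, 0, -0.152, 0, 0, -1], [-12, 0, 0, -0.153, 0, 0, -1], [0, -40, 25, 0, 0, 0, -1], [0, -40, 25, 0, 0, 0, -1], [0, -40, 25, 0, 0, 0, -1], [0, -40, 25, 0, 0, 0, -1], [0, -40, 25, 0, 0, 0, -1], [0, -40, 25, 0, 0, 0, -1], [0, -40, 25, 0, 0, 0, -1], [0, -40, 25, 0, 0, 0, -1], [0, -40, 25, 0, 0, 0, -1]], force=20)

```text
time_s: 1.85
tool_pos: [447.9, 301.1, 260.8]
tcp_rot: [-0.167, 1.564, 0.168]
contact_force: [-0.1, 0.4, -0.1]
width: 0.006
```

Run:
```python
from h import *
s=sensors.state(); print(s["time_s"],s["tool_pos"],s["joints"],s["width"],rel(s,[*M(-132),260],goal(YAW+np.pi/2)))
```

```text
1.85 [447.92953656 301.09490433 260.75308825] [ 3.84618055e-01  3.67041691e-01  1.60120262e+00  1.13634688e-04
  1.17280363e+00 -1.39937597e+00] 0.006147358149656052 (array([   0.62281444, -494.19288813,  -64.24390754]), array([ 0.00015368,  0.00051884, -0.0001962 ]))
```

Emit:
apply_moves(moves=[[0, -45, -6, 0, 0, 0, -1], [0, -45, -6, 0, 0, 0, -1], [0, -45, -6, 0, 0, 0, -1], [0, -45, -6, 0, 0, 0, -1], [0, -45, -6, 0, 0, 0, -1], [0, -45, -6, 0, 0, 0, -1], [0, -45, -6, 0, 0, 0, -1], [0, -45, -6, 0, 0, 0, -1], [0, -45, -6, 0, 0, 0, -1], [0, -45, -6, 0, 0, 0, -1], [0, -44, -4, 0, 0, 0, -1], [0, 0, 0, 0, 0, 0, -1]])

```text
time_s: 3.35
tool_pos: [489.6, -197.4, 260.6]
tcp_rot: [-0.165, 1.563, 0.163]
contact_force: [-0.0, 0.7, 0.6]
width: 0.005
```

Run:
```python
from h import *
s=sensors.state(); print(s["time_s"],s["tool_pos"],s["joints"],rel(s,[*M(-132),146],goal(YAW+np.pi/2)))
d=cams.snapshot("wrist"); cv2.imwrite("pics/w1.png",d["pixels"])
print(proj(d,[*AX,196],s),proj(d,[*M(-98),166],s))
```

```text
3.35 [ 489.58545369 -197.4048369   260.64865457] [-5.94856619e-01  3.49768534e-01  1.63010085e+00 -4.91358815e-04
  1.15969376e+00 -2.37450775e+00] (array([114.64567506,   2.04269369,   0.36570555]), array([-0.00394929,  0.00108046,  0.00177611]))
[318.55428722 354.13683421] [318.22697515 237.07016479]
```

View pics/w1.png

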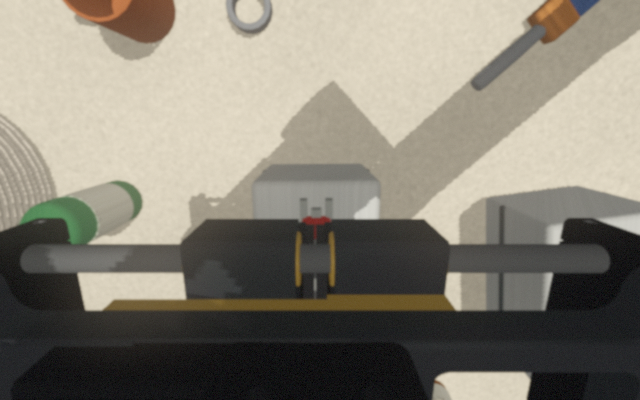

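The tab shows at (317,218), laterally in line with the fingers. Before descending I'll check its near face against the plan.

Run:
```python
from h import *
s=sensors.state(); d=cams.snapshot("wrist")
for x in (-105,-110):
  for z in (134,166): print(x,z,proj(d,[*M(x),z],s))
print("tcp proj",proj(d,s["tool_pos"],s))
m=red(d["pixels"]); ys,xs=np.where(m); k=(abs(xs-317)<30)&(abs(ys-218)<30); print(xs[k].min(),xs[k].max(),ys[k].min(),ys[k].max())
print("top edge on z=134 / 166 in mill x", [(onz(d,(317,ys[k].min()),z,s)[:2]-AX)@U for z in(134,166)])
```

```text
-105 134 [315.32570343 218.84681016]
-105 166 [315.37636781 230.25327767]
-110 134 [315.31953834 214.03293795]
-110 166 [315.3697236 224.9370662]
tcp proj [316.37556462 242.9516983 ]
303 324 219 223
top edge on z=134 / 166 in mill x [np.float64(-104.83768140958702), np.float64(-115.52840356536257)]
```

Emit:
apply_moves(moves=[[25, 1, 0, 0, 0, 0, -1], [30, 1, 0, 0, 0, 0, -1], [30, 0, 0, 0, 0, 0, -1], [18, 0, 0, 0, 0, 0, -1], [10, 0, 0, 0, 0, 0, -1], [0, 0, 0, 0, 0, 0, -1], [0, 0, 0, 0, 0, 0, -1]])

```text
time_s: 4.32
tool_pos: [489.0, -192.1, 148.3]
tcp_rot: [-0.169, 1.563, 0.167]
contact_force: [-0.1, -1.1, -0.5]
width: 0.003
```

Run:
```python
from h import *
s=sensors.state(); print(s["time_s"],s["tool_pos"],s["contact_force"],rel(s,[*M(-94.5),146],goal(YAW+np.pi/2)))
d=cams.snapshot("scene"); cv2.imwrite("pics/s1.png",cv2.resize(d["pixels"][130:330,100:360],None,fx=3,fy=3))
```

```text
4.325 [ 488.99243454 -192.07998272  148.34485423] [-0.05120058 -1.12181028 -0.4770743 ] (array([ 2.38921335, -3.51822338, 37.44600963]), array([0.00075379, 0.00108487, 0.00106469]))
```

View pics/s1.png

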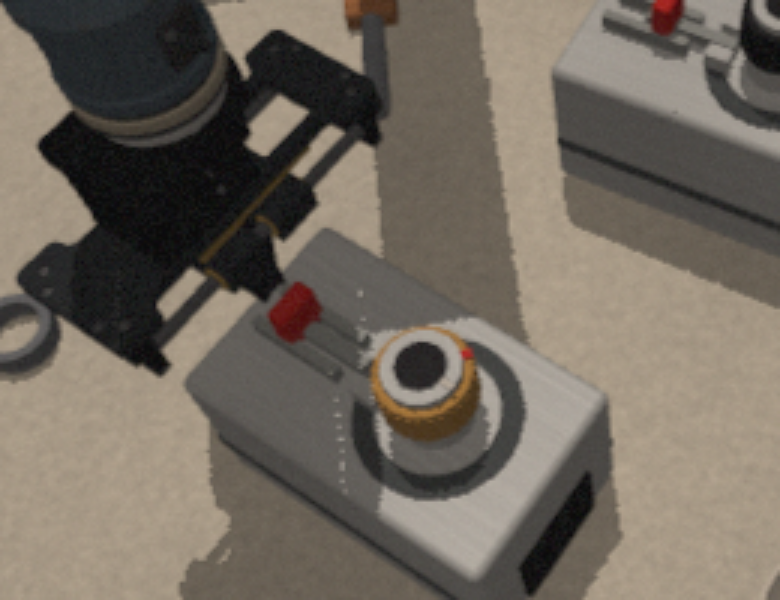

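The fingers are down just behind the tab, which lies on their line. Pushing now.

Emit:
apply_moves(moves=[[2, -3, 4, 0, 0, 0, -1], [0, 0, 5, 0, 0, 0, -1], [0, 0, 5, 0, 0, 0, -1], [0, 0, 5, 0, 0, 0, -1], [0, 0, 5, 0, 0, 0, -1], [0, 0, 4, 0, 0, 0, -1], [0, 0, 3, 0, 0, 0, -1], [0, 0, 2, 0, 0, 0, -1], [0, 0, 0, 0, 0, 0, -1], [0, 0, 0, 0, 0, 0, -1]])

```text
time_s: 5.62
tool_pos: [521.7, -187.9, 145.5]
tcp_rot: [-0.167, 1.564, 0.167]
contact_force: [0.2, -0.2, 0.5]
width: 0.008
```

Run:
```python
from h import *
s=sensors.state(); print(s["time_s"],s["tool_pos"],s["contact_force"],rel(s,[*M(-94.5),146],goal(YAW+np.pi/2)))
```

```text
5.625 [ 521.66803105 -187.94522588  145.52739097] [ 0.1814414  -0.15750413  0.45151547] (array([-0.46886004, -0.62595648,  4.64044109]), array([-9.42503556e-05,  8.20316943e-04, -9.17613198e-05]))
```

Emit:
apply_moves(moves=[[0, 0, 2, 0, 0, 0, -1], [0, 0, 2, 0, 0, 0, -1]])

```text
time_s: 5.88
tool_pos: [523.8, -187.4, 145.5]
tcp_rot: [-0.168, 1.568, 0.168]
contact_force: [-7.2, -3.2, 4.3]
width: 0.005
```

Emit:
apply_moves(moves=[[0, 0, 2, 0, 0, 0, -1]])

```text
time_s: 6.0
tool_pos: [523.8, -187.3, 145.4]
tcp_rot: [-0.169, 1.572, 0.169]
contact_force: [-12.6, -4.8, 7.2]
width: 0.003
```

Emit:
apply_moves(moves=[[0, 0, 2, 0, 0, 0, -1]])

```text
time_s: 6.12
tool_pos: [523.9, -187.3, 145.5]
tcp_rot: [-0.17, 1.576, 0.17]
contact_force: [-17.4, -8.3, 9.4]
width: 0.005
```

The tool has stopped moving and force climbs to about 19 N, so this is the end stop (or a jam). Backing off to check by camera.

Emit:
apply_moves(moves=[[0, 0, -10, 0, 0, 0, -1], [0, 0, -14, 0, 0, 0, -1], [-25, 0, -10, 0, 0, 0, -1], [-45, 0, 0, 0, 0, 0, 0], [-40, 0, 0, 0, 0, 0, 1], [0, 0, 0, 0, 0, 0, 1]])

```text
time_s: 6.88
tool_pos: [497.8, -194.7, 258.9]
tcp_rot: [-0.171, 1.557, 0.163]
contact_force: [-0.4, -0.5, -0.4]
width: 0.262
```

Run:
```python
from h import *
s=sensors.state(); print(s["time_s"],s["tool_pos"],s["joints"],s["contact_force"])
d=cams.snapshot("scene"); cv2.imwrite("pics/s2.png",cv2.resize(d["pixels"][180:330,150:310],None,fx=4,fy=4,interpolation=cv2.INTER_CUBIC))
m=red(d["pixels"]); k,l,st,ce=cv2.connectedComponentsWithStats(m)
for i in range(1,k):
    if st[i][4]>8: 
        P=onz(d,ce[i],160); print(st[i],ce[i],P,(P[:2]-AX)@U,(P[:2]-AX)@V)
```

```text
6.875 [ 497.84505319 -194.69129492  258.93964634] [-5.82346221e-01  3.58304143e-01  1.62150123e+00  7.38069506e-04
  1.15311866e+00 -2.36662908e+00] [-0.36285784 -0.51523373 -0.36803042]
[318 124  10  11  66] [322.36363636 129.21212121] [512.68395901 125.27930939 160.        ] -41.70754824387274 308.67162363396807
[200 231  13  14  89] [205.91011236 237.14606742] [ 542.54867883 -184.75803647  160.        ] -78.0574773955497 -0.6724242605438988
```

View pics/s2.png

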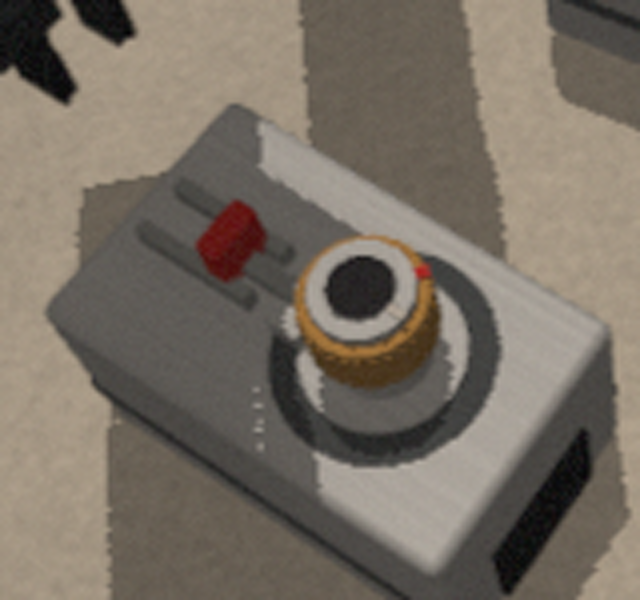

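The tab has moved about 21 mm to x = -78 in the mill frame, which is its home position, and the barrel is unturned. Next I go above the ring.

Run:
```python
from h import *
s=sensors.state(); print(rel(s,[*AX,258],goal(YAW+np.pi/2)))
```

```text
(array([ -0.69255281,  -0.15473006, 124.97331817]), array([0.00011549, 0.003159  , 0.00242937]))
```

Emit:
apply_moves(moves=[[0, 0, 30, 0, 0, 0, 1], [0, 0, 35, 0, 0, 0, 1], [0, 0, 35, 0, 0, 0, 1], [0, 0, 25, 0, 0, 0, 1], [0, 0, 0, 0, 0, 0, 1], [0, 0, 0, 0, 0, 0, 1], [0, 0, 0, 0, 0, 0, 1]])

```text
time_s: 7.8
tool_pos: [616.9, -167.3, 255.1]
tcp_rot: [-0.166, 1.566, 0.167]
contact_force: [0.1, -0.1, -0.5]
width: 0.99
```

Run:
```python
from h import *
s=sensors.state(); print(s["time_s"],s["tool_pos"],s["width"],s["contact_force"],rel(s,[*AX,157],goal(YAW+np.pi/2)))
d=cams.snapshot("wrist"); cv2.imwrite("pics/w3.png",d["pixels"]); print(proj(d,[*AX,196],s))
```

```text
7.8 [ 616.86229938 -167.256195    255.057276  ] 0.989817204755198 [ 0.14787661 -0.11711322 -0.5061743 ] (array([98.05404195, -0.81247218,  1.86265063]), array([-0.00048572, -0.00141537, -0.00090592]))
[315.00497005 214.40932276]
```

View pics/w3.png

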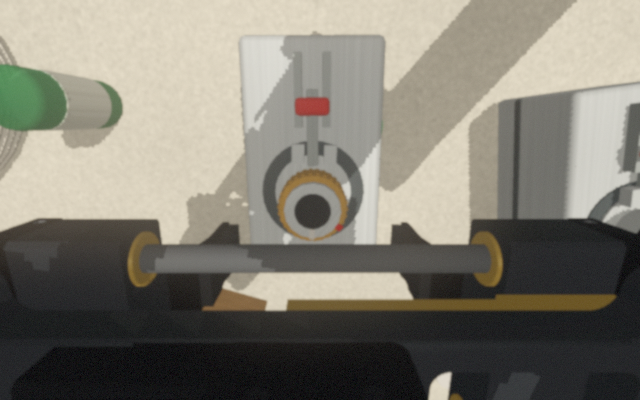

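The hub is at (312,211) against a predicted (315,214), about 2 mm off, which is within calibration. The bolt tip is visibly between the lugs. Descending with a 1 mm correction.

Emit:
apply_moves(moves=[[20, -1.5, 1, 0, 0, 0, 1], [25, 0, 0, 0, 0, 0, 1], [25, 0, 0, 0, 0, 0, 1], [18, 0, 0, 0, 0, 0, 1], [10, 0, 0, 0, 0, 0, 1], [0, 0, 0, 0, 0, 0, 1], [0, 0, 0, 0, 0, 0, 1]], force=25)

```text
time_s: 8.72
tool_pos: [620.0, -168.7, 158.4]
tcp_rot: [-0.168, 1.563, 0.167]
contact_force: [-0.2, 0.2, 0.5]
width: 1.0
```

Run:
```python
from h import *
s=sensors.state(); print(s["time_s"],s["tool_pos"],s["width"],s["contact_force"],s["wrist_torque"],rel(s,[*AX,157],goal(YAW+np.pi/2)))
```

```text
8.725 [ 620.02705387 -168.70871182  158.43956747] 0.9995656525312291 [-0.2316856   0.20028178  0.50810688] [-0.01369401 -0.0061878   0.03735029] (array([ 1.43652255,  1.36603259, -1.06443709]), array([0.0002108 , 0.00141503, 0.00112808]))
```

Emit:
apply_moves(moves=[[1, 0, -2, 0, 0, 0, 0.3], [0, 0, 0, 0, 0, 0, -1], [0, 0, 0, 0, 0, 0, -1], [0, 0, 0, 0, 0, 0, -1], [0, 0, 0, 0, 0, 0, -1], [0, 0, 0, 0, 0, 0, -1], [0, 0, 0, 0, 0, 0, -1], [0, 0, 0, 0, 0, 0, -1]], force=25)

```text
time_s: 9.72
tool_pos: [617.5, -169.0, 156.7]
tcp_rot: [-0.168, 1.564, 0.167]
contact_force: [0.0, -1.0, 1.1]
width: 0.612
```

Run:
```python
from h import *
s=sensors.state(); print(s["time_s"],s["tool_pos"],s["width"]*87,s["contact_force"],s["wrist_torque"])
```

```text
9.725 [ 617.53714999 -168.9923502   156.65034666] 53.25975897923604 [ 0.03653175 -1.00275651  1.09997561] [-0.09980633  0.02429548  0.02622903]
```

Gripped at 53.3 mm with hardly any side force. Turning clockwise.

Emit:
apply_moves(moves=[[0, 0, 0, 0.1, 0, 0, -1], [0, 0, 0, 0.1, 0, 0, -1], [0, 0, 0, 0.1, 0, 0, -1], [0, 0, 0, 0.1, 0, 0, -1]])

```text
time_s: 10.22
tool_pos: [617.6, -168.8, 156.7]
tcp_rot: [0.149, 1.565, -0.149]
contact_force: [-0.6, -0.6, 1.7]
width: 0.614
```

```bash
cat > st.py <<'E'
from h import *
s=sensors.state(); Rt=R.from_rotvec(s["tcp_rot"]).as_matrix()
print(s["time_s"],s["tool_pos"],s["width"]*87,"F",s["contact_force"],"T",s["wrist_torque"],"turned",YAW+np.pi/2-np.arctan2(Rt[1,1],Rt[0,1]),s["joints"][5])
E
python3 st.py
```

```text
10.225 [ 617.57284866 -168.75511357  156.67532785] 53.46089356823131 F [-0.58180244 -0.63298632  1.65449951] T [-0.04279454  0.01197319  0.10999723] turned 0.40258408441351623 -1.8222463936060251
```

Emit:
apply_moves(moves=[[0, 0, 0, 0.1, 0, 0, -1], [0, 0, 0, 0.1, 0, 0, -1], [0, 0, 0, 0.1, 0, 0, -1], [0, 0, 0, 0.05, 0, 0, -1]])

```text
time_s: 10.72
tool_pos: [617.7, -168.6, 156.7]
tcp_rot: [0.422, 1.529, -0.422]
contact_force: [-0.7, 0.5, 1.0]
width: 0.613
```

```bash
python3 st.py
```

```text
10.725 [ 617.65333332 -168.59103857  156.65320731] 53.331309733714974 F [-0.72003802  0.51725805  0.96117979] T [-0.04763403  0.06734893  0.11968334] turned 0.7512858611753461 -1.473564691578958
```

Emit:
apply_moves(moves=[[0, 0, 0, 0.05, 0, 0, -1], [0, 0, 0, 0.05, 0, 0, -1], [0, 0, 0, 0.05, 0, 0, -1]])

```text
time_s: 11.1
tool_pos: [617.7, -168.5, 156.7]
tcp_rot: [0.539, 1.502, -0.538]
contact_force: [0.4, 0.4, 1.2]
width: 0.619
```

```bash
python3 st.py
```

```text
11.1 [ 617.68797557 -168.54672017  156.68001005] 53.81990649154235 F [0.38901497 0.38877316 1.19878487] T [ 0.02797286 -0.0427194   0.08849772] turned 0.9010667702937314 -1.3238437424573493
```

Emit:
apply_moves(moves=[[0, 0, 0, 0.04, 0, 0, -1]])

```text
time_s: 11.22
tool_pos: [617.7, -168.5, 156.6]
tcp_rot: [0.57, 1.494, -0.569]
contact_force: [-0.2, -0.3, 1.2]
width: 0.614
```

```bash
python3 st.py
```

```text
11.225 [ 617.68585617 -168.53228373  156.64351791] 53.4384236876221 F [-0.20759422 -0.27342994  1.17141047] T [-0.0006702  -0.03059651  0.10041457] turned 0.9408061184253215 -1.2840839457842717
```

Emit:
apply_moves(moves=[[0, 0, 0, 0.04, 0, 0, -1]])

```text
time_s: 11.35
tool_pos: [617.7, -168.5, 156.7]
tcp_rot: [0.601, 1.486, -0.6]
contact_force: [0.8, 1.0, 0.8]
width: 0.612
```

```bash
python3 st.py
```

```text
11.35 [ 617.72369616 -168.53497908  156.66171044] 53.26136282796368 F [0.79443499 1.00889253 0.84146162] T [-0.01847219 -0.03137961  0.11568031] turned 0.9808008315337619 -1.2441378305495439
```

Emit:
apply_moves(moves=[[0, 0, 0, 0.03, 0, 0, -1]])

```text
time_s: 11.48
tool_pos: [617.7, -168.5, 156.7]
tcp_rot: [0.624, 1.479, -0.623]
contact_force: [0.7, 0.8, 1.4]
width: 0.612
```

```bash
python3 st.py
```

```text
11.475 [ 617.70108818 -168.50122532  156.66314317] 53.25151497274733 F [0.66263313 0.81838812 1.44831098] T [ 0.08357445 -0.08996211  0.15026492] turned 1.010696706460838 -1.2142133773301078
```

Emit:
apply_moves(moves=[[0, 0, 0, 0.03, 0, 0, -1]])

```text
time_s: 11.6
tool_pos: [617.7, -168.5, 156.6]
tcp_rot: [0.647, 1.472, -0.646]
contact_force: [0.6, 1.0, 0.8]
width: 0.615
```

```bash
python3 st.py
```

```text
11.6 [ 617.71782702 -168.47863076  156.6471076 ] 53.47858214815917 F [0.60690781 0.98745765 0.77480412] T [ 0.12645522 -0.13109847  0.09871241] turned 1.0411151843299624 -1.183812171369815
```

Emit:
apply_moves(moves=[[0, 0, 0, 0.03, 0, 0, -1]])

```text
time_s: 11.72
tool_pos: [617.7, -168.6, 156.6]
tcp_rot: [0.669, 1.465, -0.669]
contact_force: [0.2, 1.7, 1.5]
width: 0.617
```

```bash
python3 st.py
python3 - <<'E'
from h import *
d=cams.snapshot("top"); cv2.imwrite("pics/t4.png",cv2.resize(d["pixels"][140:290,340:500],None,fx=4,fy=4,interpolation=cv2.INTER_CUBIC))
E
```

```text
11.725 [ 617.72957457 -168.59269921  156.64680882] 53.63862577047423 F [0.19342612 1.71920146 1.5466292 ] T [ 0.21383592 -0.25886939  0.93796986] turned 1.0693417121283892 -1.1552218632791145
```

View pics/t4.png

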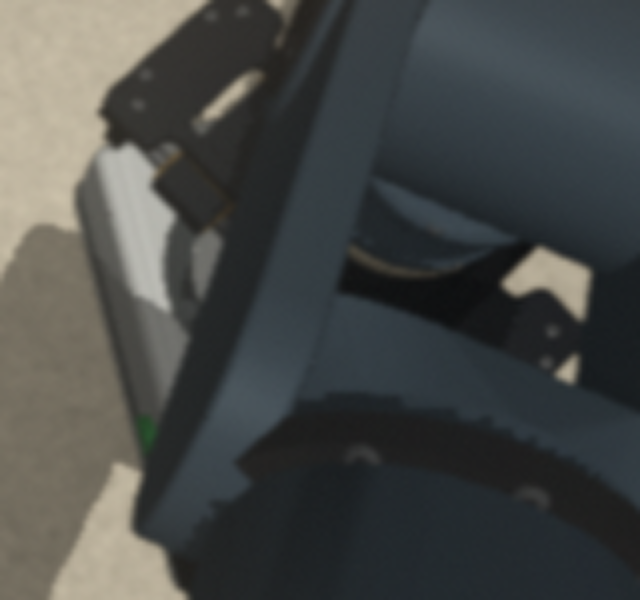

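Torque jumped from 0.1 to 0.94 N m at 1.07 rad turned: the ring is at its stop, and the barrel should be pressed against the bolt at one end of its play. The barrel turns more easily than the ring, so I'll back off slightly. That should recentre the barrel without loosening the ring, and I'll watch the torque for it.

Emit:
apply_moves(moves=[[0, 0, 0, -0.03, 0, 0, -1], [0, 0, 0, -0.02, 0, 0, -1]])

```text
time_s: 12.02
tool_pos: [617.7, -168.5, 156.6]
tcp_rot: [0.631, 1.477, -0.63]
contact_force: [1.3, 2.9, 1.0]
width: 0.614
```

```bash
python3 st.py
```

```text
12.025 [ 617.70785917 -168.53025221  156.64783869] 53.40713017081397 F [1.34583896 2.86964643 1.02326971] T [ 0.31308644 -0.21285184 -0.00483653] turned 1.0198697654434299 -1.2055967213371612
```

Emit:
apply_moves(moves=[[0, 0, 0, -0.02, 0, 0, -1]])

```text
time_s: 12.15
tool_pos: [617.7, -168.6, 156.6]
tcp_rot: [0.615, 1.482, -0.614]
contact_force: [2.2, 2.9, 1.7]
width: 0.612
```

```bash
python3 st.py
```

```text
12.15 [ 617.68412022 -168.56074501  156.64828557] 53.21752309072917 F [2.20061672 2.93137023 1.66863864] T [ 0.38803964 -0.31016327  0.00617484] turned 0.9994860477212544 -1.2259339598526748
```

Emit:
apply_moves(moves=[[0, 0, 0, -0.02, 0, 0, -1]])

```text
time_s: 12.28
tool_pos: [617.7, -168.6, 156.6]
tcp_rot: [0.6, 1.486, -0.598]
contact_force: [2.7, 3.1, 1.9]
width: 0.619
```

```bash
python3 st.py
```

```text
12.275 [ 617.65447329 -168.56863444  156.64286741] 53.81894748465915 F [2.6519477  3.13255679 1.9044998 ] T [ 0.48856305 -0.26655455 -0.02279158] turned 0.9790379830450366 -1.246219022137129
```

Emit:
apply_moves(moves=[[0, 0, 0, 0, 0, 0, 1], [0, 0, 0, 0, 0, 0, 1], [0, 0, 0, 0, 0, 0, 1], [0, 0, 0, 0, 0, 0, 1], [0, 0, 0, 0, 0, 0, 1], [-15, 0, 0, 0, 0, 0, 1], [-30, 0, 0, 0, 0, 0, 1], [-30, 0, 0, 0, 0, 0, 1], [-30, 0, 0, 0, 0, 0, 1], [0, 0, 0, 0, 0, 0, 1]])

```text
time_s: 13.52
tool_pos: [619.4, -169.6, 265.7]
tcp_rot: [0.598, 1.478, -0.599]
contact_force: [0.2, -0.4, 0.3]
width: 1.003
```

```bash
python3 st.py
python3 - <<'E'
from h import *
s=sensors.state(); Rt=R.from_rotvec(s["tcp_rot"]).as_matrix()
print((Rt.T@np.r_[-250*U,0]).round(), s["joints"])
d=cams.snapshot("wrist"); cv2.imwrite("pics/w5.png",cv2.resize(d["pixels"][80:280,180:440],None,fx=3,fy=3,interpolation=cv2.INTER_CUBIC))
d=cams.snapshot("scene"); cv2.imwrite("pics/s5.png",cv2.resize(d["pixels"][200:350,150:310],None,fx=4,fy=4,interpolation=cv2.INTER_CUBIC))
E
```

```text
13.525 [ 619.36029846 -169.60696273  265.67584976] 87.26895557685692 F [ 0.249515   -0.4078087   0.29043665] T [-0.06624803 -0.025797    0.01393161] turned 0.9796143775629261 -1.245172385685311
[  -2. -208. -139.] [-4.41005867e-01  5.05717414e-01  1.34381972e+00 -2.02135344e-05
  1.28399222e+00 -1.24517239e+00]
```

View pics/w5.png

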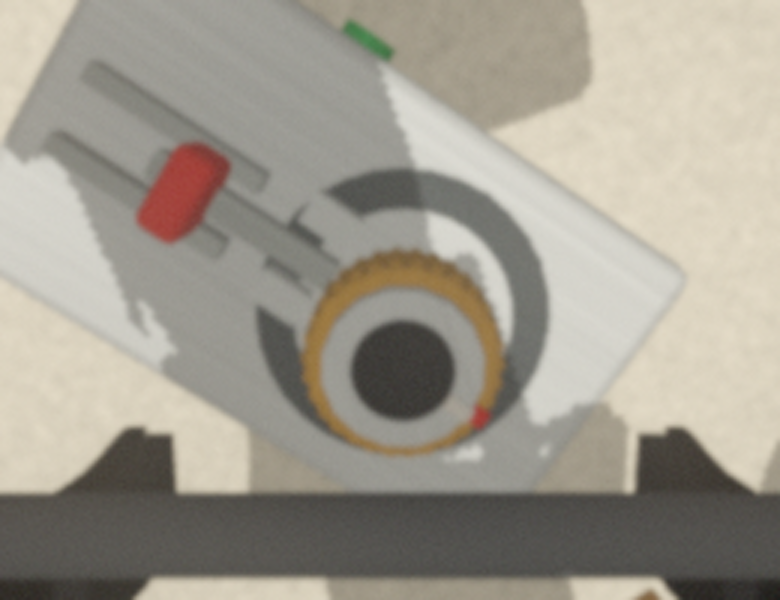

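View pics/s5.png

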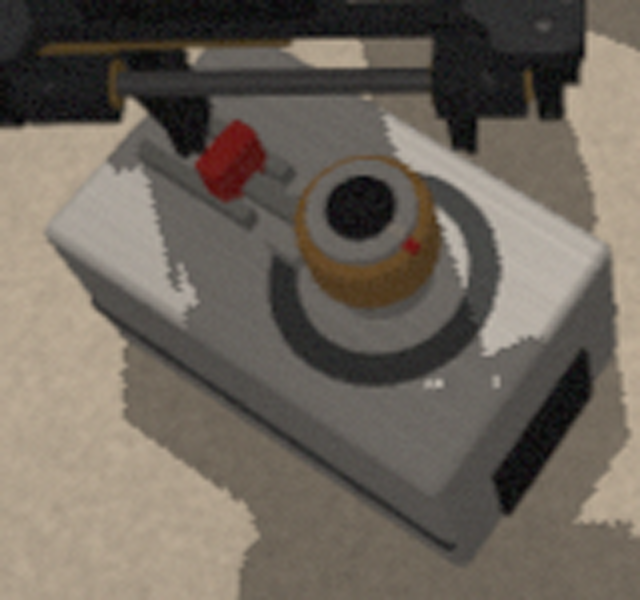

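In the wrist view the red mark (481,417) lies in line with the white mark (about 455,403) and the hub (403,370). The bolt sits between the lugs with a gap on both sides, and the tab is still home. I'll move the arm aside and check from the top camera.

Emit:
apply_moves(moves=[[-10, -40, -27, 0, 0, 0, 1], [0, -45, -30, 0, 0, 0, 1], [0, -45, -30, 0, 0, 0, 1], [0, -45, -30, 0, 0, 0, 1], [0, 0, 0, 0, 0, 0, 1]])

```text
time_s: 14.25
tool_pos: [407.8, -212.6, 270.2]
tcp_rot: [0.604, 1.491, -0.602]
contact_force: [-0.0, 0.2, -0.7]
width: 1.002
```

```bash
python3 st.py
python3 - <<'E'
from h import *
d=cams.snapshot("top"); cv2.imwrite("pics/t6.png",cv2.resize(d["pixels"][150:300,350:510],None,fx=4,fy=4,interpolation=cv2.INTER_CUBIC))
m=red(d["pixels"]); h=cv2.cvtColor(d["pixels"],cv2.COLOR_BGR2HSV)
k,l,st,ce=cv2.connectedComponentsWithStats(cv2.inRange(h,(0,120,60),(5,255,255))|cv2.inRange(h,(174,120,60),(180,255,255)))
for i in range(1,k):
    if st[i][4]>2:
        P=onz(d,ce[i],190)[:2]; q=np.array([617.5,-167.4]); w=P-q; print(st[i],ce[i],P,"mill ang",np.arctan2(w@V,w@U),np.hypot(*w))
E
```

```text
14.25 [ 407.76249742 -212.56063877  270.16542204] 87.15838642793253 F [-0.00501471  0.22232638 -0.71166975] T [-0.03203768 -0.0799257  -0.01825061] turned 0.9833789355467926 -1.5242758518954014
[409 186   4   3   8] [410.5  186.75] [ 643.20416719 -162.33536053] mill ang -0.018456313204250004 26.198373690039674
[208 218   3   3   8] [209.125 219.125] [594.31513655 178.74384947] mill ang 1.4246768578094198 346.9194465849228
[414 243  17  10 133] [422.20300752 247.72932331] [ 539.87333716 -176.31897342] mill ang 3.042986786954216 78.13735898912032
[236 263  17  12 128] [243.984375 268.703125] [510.84802989 119.16353874] mill ang 1.714088554660798 305.76674845448815
```

View pics/t6.png

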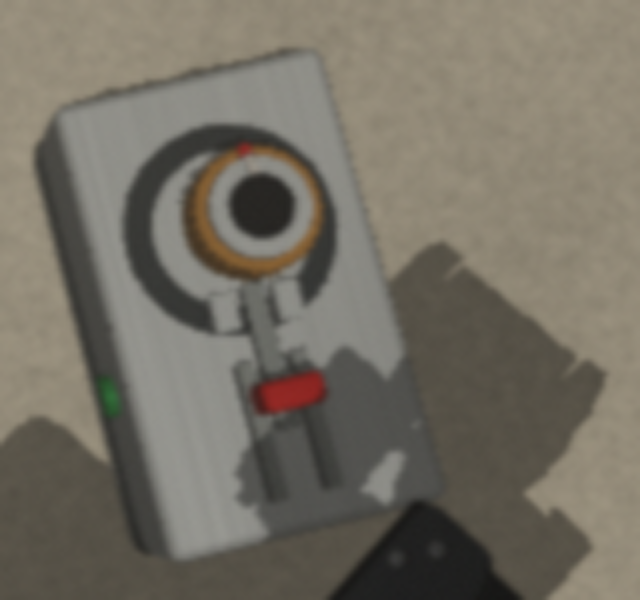

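The top view shows the red mark at mill angle about 0, meeting the white mark. The bolt is in the notch between the lugs and the tab is home. The black mill's mark and tab look unchanged.

```bash
python3 -c "
from workcell import sign_off
print(sign_off())"
```

```text
the job is handed in; nothing more can be done
None
```

The brass-ring mill is locked and handed in at about 14 s. `sign_off` gave no verdict, so everything here rests on my own checks.

- **Bolt:** I pushed the red bolt until the tool stopped moving and the force reached about 21 N. The tab then measured x = -78 mm in the mill frame, its home position. The bolt tip stands in the notch.
- **Ring:** I gripped the ring and turned it clockwise. At about 1.07 rad of tool turn the torque jumped from about 0.1 to 0.94 N m, which I took as the end stop. The last top view puts the red mark at -0.02 rad from the mill's axis, in line with the white mark.
- **Barrel:** After the stop I turned back slightly to bring the barrel off the edge of its play. Torque stayed under about 0.03 N m, so the ring should not have loosened. I did not measure the barrel's final angle. The pictures show the bolt between the lugs with a gap on both sides.
- **Let go:** The gripper is open and the arm is well clear of both mills.
- **Black mill:** I never touched it, and its tab and ring mark look unchanged in the last top picture.

The only disagreement was that the cameras placed the barrel axis about 2–3 mm apart, roughly the stated calibration. It caused no trouble: side forces stayed under about 5 N while I held the ring.

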